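# Stand the governor flyweights back in

### The arm

A 6-joint arm with a two-finger parallel gripper is mounted at the origin on the work surface. World frame = base frame: x ahead of the robot, y to its left, z up, the work surface at z = 0. Lengths are in m, angles in degrees, forces in N, time in s.
With the tool pointing down it reaches from about 0.3 to 0.75 m from the base axis. Payload 8.5 kg.
Tool frame: the origin (TCP) lies midway between the tips of the shut fingers; the grasp point (between the pads) lies 19 mm behind it; z points along the fingers, y is the line along which they close (so a half turn about z gives the same grasp; the last joint's range is limited). The gripper opens to 85 mm and grips with 20 to 120 N. Pads are 22 mm wide; open, the fingers measure 114 mm over their backs; the gripper's body (76 mm by 85 mm) begins 54 mm behind the grasp point. The pads swing forward as they close: fully open they stand 13 mm farther back than shut.
Start: joints at [51.721, 21.807, 74.336, -0, 83.858, -12.336], TCP at [0.241, 0.495, 0.231] pointing down, gripper open.
Joint ranges: [-178.18, 178.18], [-50.72, 133.34], [12.68, 142.11], [-81.47, 261.47], [9.98, 163.14], [-165.26, 165.26]. Speed limits (degrees/s): [136.94, 136.94, 180, 180, 180, 180].

### API

Orientations are given as a 3x3 rotation matrix whose columns are the frame's x, y, z axes.
In Python, from rig import observe, optics, order, spotter gives the robot as it stands.
- The arm moves only by the tool move_arm, never from a script. Its argument "series" is text: rows parted by semicolons, each of 5 numbers parted by spaces: the shift along the tool's x, y, z in cm, then the turn about the tool's z in degrees, then the opening, from -1 (shut) to 1 (fully open). A call has 1 to 8 rows; each row is the pose to reach, as a shift and turn from the pose commanded when the call began, along the tool's axes at that moment; what a row does not reach only later rows make up. A row lasts 1/8 s, in which the tool goes at most 62.5 mm and 10.7 degrees, less where a joint would pass 70% of its speed; a pose out of reach is approached as far as the arm can. A call with a gripper value outside its range is refused whole. The fingers move at their own pace and stop on an object; "force" is the grip in N (left out, the last holds). Time passes only in rows, so rows that repeat a pose let the fingers close. It gives the time, the measured TCP pose, the force, the opening and the grip force at its end, in the units of the state.
- observe(): the state, without advancing time (a new reading comes with each control period).
- optics.get_image(name): name is "scene" or "side" or "wrist"; returns a dict with "pixels" (400x640x3 uint8, blue, green, red), "camera_matrix" (3x3 intrinsics, pixels), "dist" ([k1, k2, p1, p2, k3] as OpenCV has them; the pictures are not rectified), "rvec" (rotation vector, rad) and "tvec" (3), from world to camera coordinates, as OpenCV has them. Camera axes: x right, y down, z forward; pixel columns grow to the right and rows downward; lengths in m; the calibration is good to about 2 mm. A picture is of the moment at which its call begins. There is no depth.
- order.close_job(): hands the job in; it is judged then, once.
Trained networks look in the newest picture that a camera, given by its name, has taken for a name from the list of things; names that differ only in an ending like _2 or _b are one class to them, and where a whole thing is asked for, a point or a joint stands for the part that bears it (a point fixed in the world has none). Each returns a list of dicts, best first, with "score" (0 to 1); they miss things now and then, are a little off and sometimes report something else, mostly with a low value. They report only what shows in the picture. A call takes as long as a camera call.
- spotter.find_in(thing, camera): "point" ([x, y, z] in m, in world coordinates, good to about 4 mm: the middle of the surface that is visible of it).
- spotter.cut_out(thing, camera): "pixels" (400x640 bool, what is visible of it).
- spotter.mark_of(thing, camera): "point" ([x, y, z] in m, in world coordinates, good to about 4 mm: a listed point, or the origin of a listed thing).
The state is a dict: "time_s": time; "q": joint angles; "qvel": joint speeds; "joint_efforts": joint torques, N m; "position": TCP position; "tool_rot": TCP orientation; "ft_force": force on the tool from outside, world axes, zero at the start; "wrist_torque": the same for the moment, N m; "grip_width": finger opening in m; "gripper_force": force on a finger pad.
Only numpy, scipy, OpenCV 4.12 (cv2) and the standard library are available. Lean on these libraries where they do the work, as an engineer would, in place of code of your own. Each camera call takes 0.05 s, during which the arm holds its last target. There are 200 camera calls.

### The job

The springs are off the governor head, so its two flyweights have flopped outwards. Gently push each flyweight up and over with the fingertips until it rests back in against the stop collar on the shaft, so that both stand ready for their springs. Push only: do not pinch the flyweights, do not shift, tip or lift the stand, and leave the encoder disc, the switch cam and the two loose springs where they lie.

Things in the scene. Friction and masses are not known exactly. Their poses are not given: they have to be found in the camera images.
- stand: Loose bench stand, 3.4 kg plus flyweights: grey base plate 170 (x) by 150 (y) by 15 mm; origin at the centre of its underside, z up. A spring clip bracket on its +x side, up to 115 mm high, holds a polished 16 mm governor shaft vertical over the origin. Not fastened: about 14 N sideways at flyweight height begins to tip it.
- shaft_top (a point): Centre of the top end of the shaft, 225 mm above the shelf, on the shaft's axis. Just below it the shaft carries the stop collar, 22 mm in diameter, 205 to 217 mm above the shelf. Lower down it carries a dark cross-arm, 116 mm long along the stand's y, 30 mm wide, its top 145 mm above the shelf, with a flyweight hinged near each end.
- pin_a (a point): Middle of flyweight_a's hinge pin, which lies along the stand's x; 32 mm from the shaft's axis on the stand's +y side, 155 mm above the shelf. Farther out on the cross-arm, 49 mm from the shaft's axis, an 8 mm stop screw stands up to 166 mm above the shelf: the fallen flyweight rests on it.
- pin_b (a point): The same for flyweight_b, on the stand's -y side.
- flyweight_a (a joint): Hinge of the flyweight on the stand's +y side, rad. 0 = home, leaning 10 degrees inwards against the stop collar; grows outwards; 0.87 = fallen, 40 degrees outwards from vertical, on its stop screw. It swings freely and balances upright at about 0.17: let go below, it falls home; above, out again. 0.27 kg; 1 to 4 N raises it, but finger pads may bind on its edge in a level push: rise with it.
- flyweight_b (a joint): The same for the equal flyweight on the stand's -y side.
- flyweight_a_edge (a point): Middle of the top outer edge of flyweight_a, a steel block 36 mm wide (stand's x; 56 over its side spring pins), 18 thick, from 24 to 70 mm from the pin, on a 16 by 10 mm arm. The edge is 70 mm from the pin along the block, 9 mm outwards. Fallen, it is the weight's outermost point, 84 mm from the shaft's axis, 203 mm high; home, 29 mm from the axis, 225 mm high.
- flyweight_b_edge (a point): The same point of flyweight_b, an equal part.
- encoder_disc: Loose blue anodised disc, 84 mm in diameter, 4 mm thick, with an aluminium hub 28 mm across and 14 mm high, lying flat on the shelf near the stand; origin at the centre of its underside. To be left alone.
- switch_cam: Loose grey polymer cam with one lobe, about 52 by 44 mm, hub 20 mm high, lying flat near the stand; origin at the middle of its hub's underside. To be left alone.
- spring_a: Loose zinc-plated flyweight spring with end loops, 12 mm in diameter, 62 mm long along its x, lying on the shelf near the stand; origin at the middle of its underside. To be left alone.
- spring_b: The other, equal spring. To be left alone.

How it is judged (in metres and radians):
At the end, for the whole second after the job is handed in: Both flyweights rest home against the stop collar (joint below 0.06 rad), the stand upright, at rest and within 15 mm of where it stood, the disc, cam and springs within 15 mm of where they lay (value of joint each of flyweight_a, flyweight_b below 0.06 rad and angle between stand's own z axis and vertical below 0.03 rad and distance of each of stand, encoder_disc, switch_cam, spring_a, spring_b from where it was at the start of the episode below 0.015 m and linear speed of stand below 0.01 m/s); the robot touches nothing.
It fails at once if the flyweights or the stand are pushed or squeezed with more than 25 N (contact force between any of the fingers, the arm and stand above 25 N).
It fails at once if the stand is shifted or lifted by more than 15 mm or tipped by more than 6 degrees (distance of stand from where it was at the start of the episode above 0.015 m or angle between stand's own z axis and vertical above 0.1 rad).
It fails at once if the encoder disc or the switch cam is moved or lifted by more than 15 mm (distance of any of encoder_disc, switch_cam from where it was at the start of the episode above 0.015 m).
It fails at once if a loose spring is moved or lifted by more than 15 mm (distance of any of spring_a, spring_b from where it was at the start of the episode above 0.015 m).
It also fails if it takes over 48 s, if anything falls off the work surface, if the arm or the gripper's body presses on something with over 40 N, if the wrist force passes 120 N, or if a joint passes its speed limit or range.

## Working session

There is one attempt and no reset: what is moved stays moved. The work goes in short steps, Python scripts to look and compute and a tool call to move; the robot and the scene stay as the last step left them, time stands still between calls to the robot, and variables do not carry over. Pictures are saved under pics/ and viewed, at most 10 in all, crops included, and the job is handed in when it is done.

Besides the shell and the picture viewer there is one more tool, called after "Call:" by a JSON object that holds its "fn" and its "kwargs", one argument or row to a line. move_arm: Moves the arm, as the interface text tells. Its arguments: {"type":"object","properties":{"series":{"type":"string"},"force":{"type":"number"}},"required":["series"]}

```bash
mkdir -p pics; cat > h.py <<'E'
import numpy as np, cv2
from rig import observe, optics, order, spotter
E
python3 - <<'E'
from h import *
ims=[]
for c in ("scene","side"):
    im=optics.get_image(c); cv2.imwrite(f"pics/{c}0.png",im["pixels"])
    for n in ("stand","shaft_top","pin_a","pin_b","flyweight_a_edge","flyweight_b_edge","encoder_disc","switch_cam","spring_a"):
        print(c,n,[(np.round(d["point"],3).tolist(),round(d["score"],2)) for d in spotter.mark_of(n,c)])
s=observe(); print(s["time_s"],s["position"],s["tool_rot"],s["grip_width"])
E
```

```text
scene stand [([0.509, -0.002, -0.001], 0.82)]
scene shaft_top [([0.509, -0.006, 0.223], 0.64)]
scene pin_a [([0.523, -0.033, 0.158], 0.9), ([0.506, 0.03, 0.155], 0.86), ([0.511, -0.004, 0.223], 0.47)]
scene pin_b [([0.523, -0.033, 0.158], 0.9), ([0.506, 0.03, 0.155], 0.86), ([0.511, -0.004, 0.223], 0.47)]
scene flyweight_a_edge [([0.49, 0.077, 0.202], 0.63)]
scene flyweight_b_edge [([0.538, -0.083, 0.199], 0.89)]
scene encoder_disc [([0.576, -0.158, -0.002], 0.85)]
scene switch_cam [([0.439, 0.151, 0.002], 0.58)]
scene spring_a [([0.355, 0.007, -0.0], 0.53), ([0.4, -0.084, -0.003], 0.49)]
side stand [([0.512, -0.0, 0.002], 0.63)]
side shaft_top [([0.514, -0.0, 0.224], 0.66), ([0.5, 0.029, 0.154], 0.62), ([0.354, 0.013, -0.0], 0.21)]
side pin_a [([0.502, 0.033, 0.155], 0.79), ([0.522, -0.032, 0.156], 0.7), ([0.512, -0.0, 0.224], 0.49)]
side pin_b [([0.502, 0.033, 0.155], 0.79), ([0.522, -0.032, 0.156], 0.7), ([0.512, -0.0, 0.224], 0.49)]
side flyweight_a_edge [([0.489, 0.082, 0.204], 0.9)]
side flyweight_b_edge [([0.534, -0.08, 0.201], 0.97)]
side encoder_disc [([0.579, -0.16, 0.0], 0.79)]
side switch_cam [([0.438, 0.143, 0.0], 0.89)]
side spring_a [([0.354, 0.016, 0.002], 0.55), ([0.4, -0.087, 0.001], 0.43)]
1.0 [0.24060715 0.49456119 0.23134751] [[-8.99225950e-01  4.37484503e-01  3.85601806e-06]
 [ 4.37484503e-01  8.99225949e-01  4.57747262e-05]
 [ 1.65583018e-05  4.28487698e-05 -9.99999999e-01]] 0.08557421874839215
```

View pics/scene0.png

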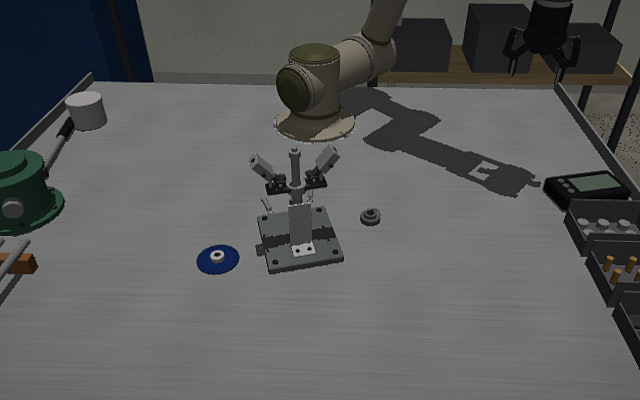

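View pics/side0.png

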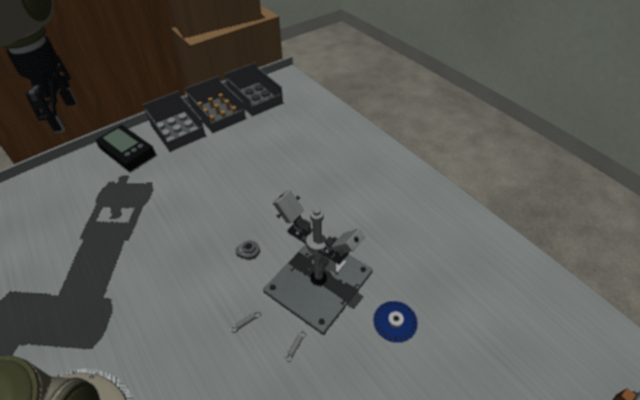

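The scene view shows the stand near (295, 215) px with both flyweights splayed outwards. The disc is at (217, 258) and the cam at (370, 216). In the side view the springs are at (247, 321) and (296, 346). From the marks, the stand's centre is (0.513, -0.001) and its yaw is 16°. I'll shut the gripper, turn it so its x axis lies along the stand's y, and approach from outside flyweight a.

Call:
{"fn": "move_arm", "kwargs": {
  "series": "-2.8 -1.7 0 6 -1; -8 -5 0 12 -1; -13.6 -8.4 0 20 -1; -19.2 -11.9 0 28 -1; -24.8 -15.4 0 36 -1; -30 -18.6 0 43 -1; -35 -21.7 0 48 -1; -37.8 -23.4 0 48 -1"
}}

```text
time_s: 2.0
position: [0.4793, 0.1163, 0.2314]
tool_rot: [[-0.274, 0.962, 0.0], [0.962, 0.274, -0.0], [-0.0, 0.0, -1.0]]
ft_force: [-0.5, 1.1, 0.5]
grip_width: -0.0001
gripper_force: 0.0
```

Call:
{"fn": "move_arm", "kwargs": {
  "series": "0 0 0 0 -1; 0 0 0 0 -1; 0 0 0 0 -1; 0 0 0 0 -1"
}}

```text
time_s: 2.5
position: [0.4778, 0.1196, 0.2315]
tool_rot: [[-0.278, 0.961, 0.0], [0.961, 0.278, 0.0], [-0.0, 0.0, -1.0]]
ft_force: [0.4, -0.5, 0.2]
grip_width: -0.0001
gripper_force: 0.0
```

```bash
python3 - <<'E'
from h import *
im=optics.get_image("wrist"); a=im["pixels"]
b=optics.get_image("side")["pixels"][120:330,180:440]; b=cv2.resize(b,None,fx=2,fy=2)
c=np.zeros((400,1160,3),np.uint8); cv2.imwrite("pics/w1.png",a); cv2.imwrite("pics/s1.png",b)
for cam in ("wrist","side"):
  for n in ("shaft_top","pin_a","flyweight_a_edge","stand"):
    print(cam,n,[(np.round(d["point"],3).tolist(),round(d["score"],2)) for d in spotter.mark_of(n,cam)])
s=observe(); print(s["time_s"],s["position"],np.round(s["tool_rot"],3).tolist(),s["ft_force"],s["grip_width"])
E
```

```text
wrist shaft_top []
wrist pin_a [([0.501, 0.029, 0.157], 0.95)]
wrist flyweight_a_edge [([0.44, 0.144, -0.001], 0.74)]
wrist stand []
side shaft_top [([0.514, -0.002, 0.224], 0.95)]
side pin_a [([0.522, -0.033, 0.156], 0.92), ([0.499, 0.028, 0.154], 0.88)]
side flyweight_a_edge [([0.489, 0.08, 0.205], 0.66), ([0.518, -0.034, 0.155], 0.34)]
side stand [([0.514, 0.002, -0.0], 0.95), ([0.578, -0.159, 0.002], 0.35)]
3.0 [0.47812832 0.11875314 0.23130439] [[-0.277, 0.961, -0.0], [0.961, 0.277, -0.0], [0.0, -0.0, -1.0]] [-0.33314926  0.47266852 -0.58755909] -3.4602379332112174e-05
```

View pics/w1.png

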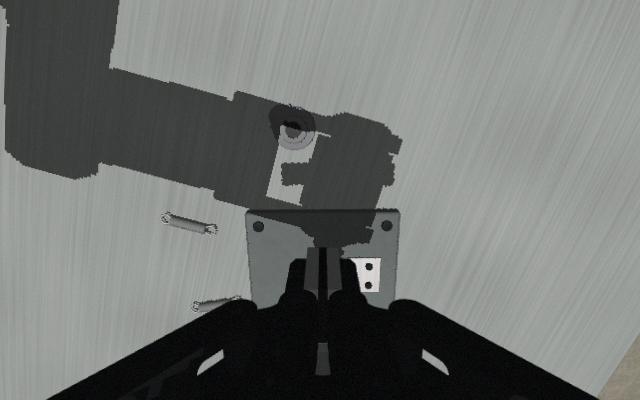

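View pics/s1.png

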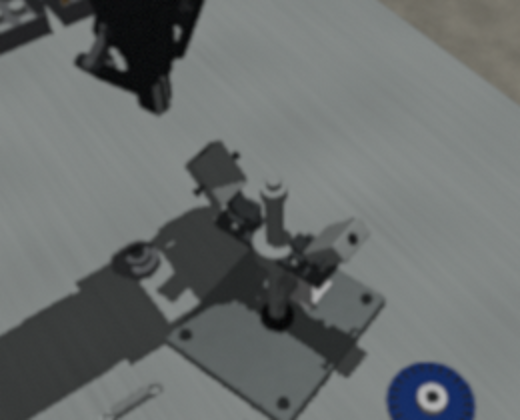

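The wrist view shows the shut fingers at (325, 300) px, with slim finger sides facing the weight. The side crop shows the gripper at (150, 100), outside flyweight a at (215, 165). I'll go down and approach.

Call:
{"fn": "move_arm", "kwargs": {
  "series": "0 0 1.5 0 -1; 0 0 3 0 -1; 0 0 4.2 0 -1; 0 0 4.4 0 -1; -0.6 0 4.4 0 -1; -1.2 0 4.4 0 -1; -1.8 0 4.4 0 -1; -2.0 0 4.4 0 -1"
}}

```text
time_s: 4.0
position: [0.4839, 0.099, 0.1875]
tool_rot: [[-0.276, 0.961, 0.0], [0.961, 0.276, -0.0], [-0.0, 0.0, -1.0]]
ft_force: [0.1, 0.4, -0.2]
grip_width: -0.0
gripper_force: 0.0
```

Call:
{"fn": "move_arm", "kwargs": {
  "series": "-0.2 0 0 0 -1; -0.4 0 0 0 -1; -0.6 0 -0.05 0 -1; -0.8 0 -0.15 0 -1; -1.0 0 -0.3 0 -1"
}}

```text
time_s: 4.62
position: [0.4865, 0.0898, 0.1904]
tool_rot: [[-0.277, 0.961, 0.0], [0.961, 0.277, -0.0], [-0.0, 0.0, -1.0]]
ft_force: [0.6, -1.0, 0.2]
grip_width: 0.0001
gripper_force: 0.0
```

Call:
{"fn": "move_arm", "kwargs": {
  "series": "-0.2 0 -0.2 0 -1; -0.4 0 -0.4 0 -1; -0.6 0 -0.6 0 -1; -0.8 0 -0.8 0 -1; -0.8 0 -0.8 0 -1"
}}

```text
time_s: 5.25
position: [0.4887, 0.0821, 0.1985]
tool_rot: [[-0.276, 0.961, 0.0], [0.961, 0.276, -0.0], [-0.0, 0.0, -1.0]]
ft_force: [-0.6, 0.6, -1.0]
grip_width: 0.0003
gripper_force: 0.4
```

```bash
cat >> h.py <<'E'
def look(n, cam="side", box=(150,280,220,400)):
    p=optics.get_image(cam)["pixels"][box[0]:box[1],box[2]:box[3]]
    cv2.imwrite(f"pics/{n}.png",cv2.resize(p,None,fx=4,fy=4,interpolation=2))
    for t in ("flyweight_a_edge","shaft_top"):
      for c in ("side","scene"):
        if c=="scene": optics.get_image(c)
        print(c,t,[(np.round(d["point"],3).tolist(),round(d["score"],2)) for d in spotter.mark_of(t,c)])
    s=observe(); print(s["time_s"],s["position"],s["ft_force"])
E
python3 -c "
from h import *
look('s2')"
```

```text
side flyweight_a_edge [([0.49, 0.073, 0.211], 0.63)]
scene flyweight_a_edge [([0.488, 0.069, 0.206], 0.97)]
side shaft_top [([0.513, -0.002, 0.224], 0.57)]
scene shaft_top [([0.509, -0.005, 0.223], 0.72)]
5.6 [0.48866056 0.08230372 0.19829566] [-0.21757432  0.11956328  0.67543271]
```

View pics/s2.png

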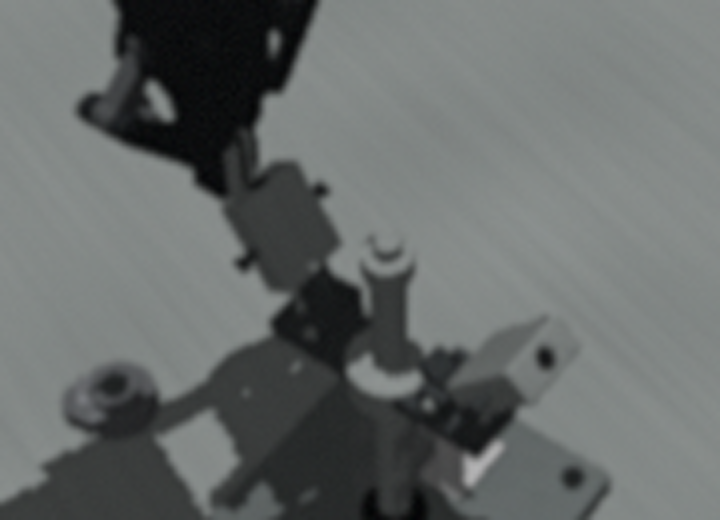

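The crop shows the fingers at (240, 165) px pressing on flyweight a's top edge. The weight has begun to rise and the stand hasn't moved. I'll continue along the arc.

Call:
{"fn": "move_arm", "kwargs": {
  "series": "-0.2 0 -0.15 0 -1; -0.4 0 -0.3 0 -1; -0.6 0 -0.43 0 -1; -0.8 0 -0.55 0 -1; -1.0 0 -0.66 0 -1; -1.2 0 -0.77 0 -1; -1.4 0 -0.87 0 -1; -1.6 0 -0.95 0 -1"
}}

```text
time_s: 6.6
position: [0.4931, 0.0667, 0.2079]
tool_rot: [[-0.277, 0.961, -0.0], [0.961, 0.277, -0.0], [-0.0, -0.0, -1.0]]
ft_force: [0.6, 0.2, 0.5]
grip_width: -0.0001
gripper_force: 0.3
```

Call:
{"fn": "move_arm", "kwargs": {
  "series": "-0.2 0 -0.08 0 -1; -0.4 0 -0.15 0 -1; -0.6 0 -0.22 0 -1; -0.8 0 -0.28 0 -1; -1.0 0 -0.33 0 -1; -1.2 0 -0.38 0 -1; -1.4 0 -0.42 0 -1; -1.5 0 -0.45 0 -1"
}}

```text
time_s: 7.6
position: [0.4973, 0.0523, 0.2123]
tool_rot: [[-0.276, 0.961, -0.0], [0.961, 0.276, -0.0], [-0.0, -0.0, -1.0]]
ft_force: [0.1, 1.0, 0.6]
grip_width: -0.0001
gripper_force: 0.1
```

```bash
python3 -c "
from h import *
look('s3')"
```

```text
side flyweight_a_edge [([0.499, 0.046, 0.225], 0.97)]
scene flyweight_a_edge [([0.5, 0.038, 0.219], 0.74)]
side shaft_top [([0.514, -0.0, 0.223], 0.74), ([0.52, -0.032, 0.154], 0.59)]
scene shaft_top [([0.506, -0.004, 0.224], 0.75)]
7.95 [0.49718794 0.05249617 0.21227953] [ 0.53622559 -0.29102756 -0.29905407]
```

View pics/s3.png

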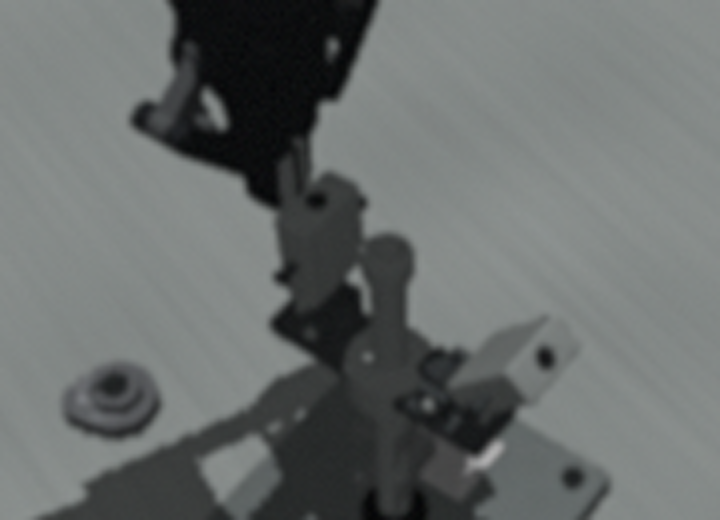

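The crop shows flyweight a at (320, 240) px almost upright, with the finger against its outer face. I'll push it about 9 mm more, past balance.

Call:
{"fn": "move_arm", "kwargs": {
  "series": "-0.15 0 -0.02 0 -1; -0.3 0 -0.03 0 -1; -0.45 0 -0.03 0 -1; -0.6 0 -0.03 0 -1; -0.75 0 -0.03 0 -1; -0.9 0 -0.03 0 -1; -1.0 0 -0.03 0 -1; -1.0 0 -0.03 0 -1"
}}

```text
time_s: 8.95
position: [0.5, 0.0428, 0.2126]
tool_rot: [[-0.276, 0.961, -0.0], [0.961, 0.276, 0.0], [0.0, -0.0, -1.0]]
ft_force: [0.1, 0.6, -0.2]
grip_width: 0.0
gripper_force: 0.0
```

```bash
python3 -c "
from h import *
look('s4')"
```

```text
side flyweight_a_edge [([0.503, 0.025, 0.228], 0.66)]
scene flyweight_a_edge [([0.503, 0.026, 0.224], 0.86)]
side shaft_top [([0.513, -0.001, 0.224], 0.66)]
scene shaft_top [([0.509, -0.004, 0.223], 0.57)]
9.3 [0.50000445 0.04289496 0.21264558] [0.43448926 0.03957819 0.56626282]
```

View pics/s4.png

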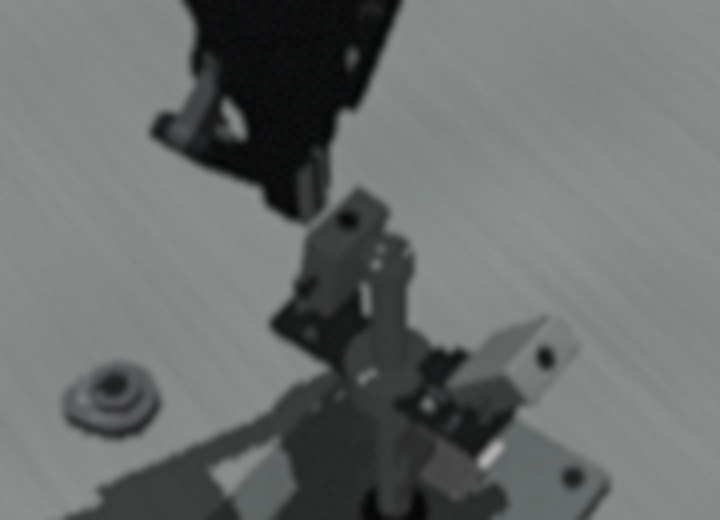

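Flyweight a is home at (345, 240) px, leaning on the collar and clear of the finger. I'll retract, rise, and check where the wrist camera sits before going to side b.

Call:
{"fn": "move_arm", "kwargs": {
  "series": "0.7 0 0 0 -1; 2 0 0 0 -1; 4 0 0 0 -1; 5.5 0 -1.5 0 -1; 6 0 -5 0 -1; 6 0 -9 0 -1; 6 0 -11 0 -1; 6 0 -11.5 0 -1"
}}

```text
time_s: 10.3
position: [0.4833, 0.1012, 0.3286]
tool_rot: [[-0.277, 0.961, 0.002], [0.961, 0.277, 0.0], [-0.001, 0.002, -1.0]]
ft_force: [-0.0, -0.5, -0.9]
grip_width: 0.0002
gripper_force: 0.0
```

```bash
python3 -c "
from h import *
im=optics.get_image('wrist');R=cv2.Rodrigues(np.array(im['rvec'],float))[0];p=-R.T@np.array(im['tvec']).ravel()
s=observe();print(s['time_s'],s['position'],np.array(s['tool_rot']).T@(p-s['position']),s['q'])"
```

```text
10.35 [0.48326284 0.10105453 0.32820156] [ 0.07581744 -0.00143721 -0.14242271] [-1.95876449e+00  1.29103493e+01  7.14329980e+01  3.02212209e-03
  9.55943394e+01 -1.80464174e+01]
```

Call:
{"fn": "move_arm", "kwargs": {
  "series": "-3 0 0 0 -1; -8 0 0 0 -1; -13 0 0 0 -1; -18 0 0 0 -1; -22 0 0 0 -1; -23 0 1 0 -1; -23 0 4 0 -1; -23 0 8 0 -1"
}}

```text
time_s: 11.35
position: [0.5467, -0.1195, 0.2461]
tool_rot: [[-0.277, 0.961, 0.0], [0.961, 0.277, 0.0], [0.0, 0.0, -1.0]]
ft_force: [0.9, -0.0, -0.0]
grip_width: 0.0003
gripper_force: 0.0
```

Call:
{"fn": "move_arm", "kwargs": {
  "series": "0 0 3 0 -1; 0 0 5.5 0 -1; 0 0 6.1 0 -1; 0 0 6.1 0 -1; 0.6 0 6.1 0 -1; 1.2 0 6.1 0 -1; 1.8 0 6.1 0 -1; 2.0 0 6.1 0 -1"
}}

```text
time_s: 12.35
position: [0.5414, -0.1008, 0.1869]
tool_rot: [[-0.277, 0.961, 0.0], [0.961, 0.277, -0.0], [-0.0, 0.0, -1.0]]
ft_force: [0.1, -0.6, 0.1]
grip_width: 0.0001
gripper_force: 0.0
```

Call:
{"fn": "move_arm", "kwargs": {
  "series": "0.3 0 0 0 -1; 0.6 0 0 0 -1; 0.8 0 0 0 -1; 1.0 0 -0.15 0 -1; 1.2 0 -0.35 0 -1; 1.4 0 -0.55 0 -1; 1.6 0 -0.73 0 -1; 1.8 0 -0.9 0 -1"
}}

```text
time_s: 13.35
position: [0.5365, -0.0838, 0.1958]
tool_rot: [[-0.277, 0.961, 0.0], [0.961, 0.277, 0.0], [0.0, 0.0, -1.0]]
ft_force: [1.3, -0.8, -0.8]
grip_width: -0.0001
gripper_force: 0.4
```

```bash
sed -i 's/flyweight_a_edge/flyweight_b_edge/' h.py; python3 -c "
from h import *
look('s5')"
```

```text
side flyweight_b_edge [([0.532, -0.072, 0.21], 0.73)]
scene flyweight_b_edge [([0.536, -0.073, 0.21], 0.68)]
side shaft_top [([0.512, -0.003, 0.224], 0.92)]
scene shaft_top [([0.509, 0.0, 0.222], 0.86), ([0.577, -0.158, -0.002], 0.39)]
13.7 [ 0.53655071 -0.08406606  0.19561706] [0.83175085 0.74531783 0.13818517]
```

View pics/s5.png

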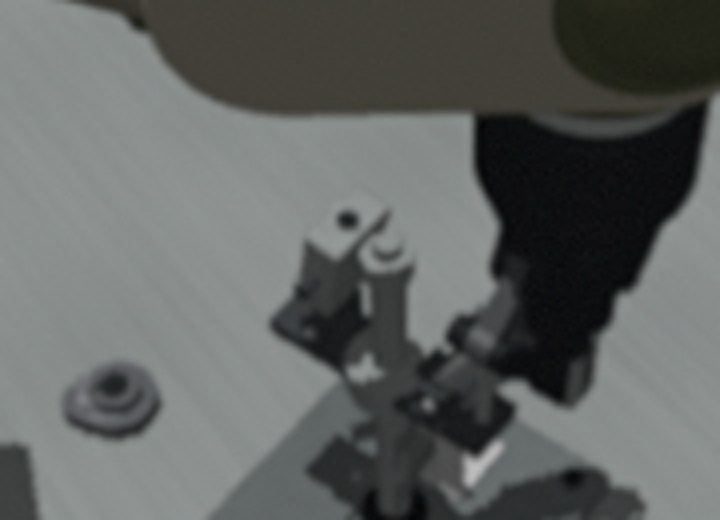

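The crop shows flyweight b at (490, 320) px rising against the finger, while flyweight a stays home. The state matches side a at the same stage, so I'll repeat the same arc mirrored.

Call:
{"fn": "move_arm", "kwargs": {
  "series": "0.2 0 -0.15 0 -1; 0.4 0 -0.3 0 -1; 0.6 0 -0.43 0 -1; 0.8 0 -0.55 0 -1; 1.0 0 -0.66 0 -1; 1.2 0 -0.77 0 -1; 1.4 0 -0.87 0 -1; 1.6 0 -0.95 0 -1"
}}

```text
time_s: 14.7
position: [0.5321, -0.0685, 0.2052]
tool_rot: [[-0.277, 0.961, 0.0], [0.961, 0.277, -0.0], [-0.0, 0.0, -1.0]]
ft_force: [-0.9, -1.2, -0.4]
grip_width: -0.0003
gripper_force: 0.2
```

Call:
{"fn": "move_arm", "kwargs": {
  "series": "0.2 0 -0.08 0 -1; 0.4 0 -0.15 0 -1; 0.6 0 -0.22 0 -1; 0.8 0 -0.28 0 -1; 1.0 0 -0.33 0 -1; 1.2 0 -0.38 0 -1; 1.4 0 -0.42 0 -1; 1.5 0 -0.45 0 -1"
}}

```text
time_s: 15.7
position: [0.5279, -0.054, 0.2096]
tool_rot: [[-0.277, 0.961, -0.0], [0.961, 0.277, 0.0], [0.0, 0.0, -1.0]]
ft_force: [0.1, -0.3, -1.1]
grip_width: 0.0001
gripper_force: 0.1
```

Call:
{"fn": "move_arm", "kwargs": {
  "series": "0.15 0 -0.02 0 -1; 0.3 0 -0.03 0 -1; 0.45 0 -0.03 0 -1; 0.6 0 -0.03 0 -1; 0.75 0 -0.03 0 -1; 0.9 0 -0.03 0 -1; 1.0 0 -0.03 0 -1; 1.0 0 -0.03 0 -1"
}}

```text
time_s: 16.7
position: [0.5252, -0.0445, 0.2099]
tool_rot: [[-0.277, 0.961, 0.0], [0.961, 0.277, 0.0], [-0.0, 0.0, -1.0]]
ft_force: [0.2, 0.2, -0.5]
grip_width: -0.0003
gripper_force: 0.0
```

```bash
python3 -c "
from h import *
look('s6')"
```

```text
side flyweight_b_edge [([0.519, -0.027, 0.225], 0.85)]
scene flyweight_b_edge [([0.52, -0.03, 0.225], 0.62)]
side shaft_top [([0.514, -0.002, 0.222], 0.67)]
scene shaft_top [([0.507, -0.0, 0.224], 0.84)]
17.05 [ 0.52517788 -0.04463747  0.20992451] [-0.23085785 -1.10558696  0.21102397]
```

Call:
{"fn": "move_arm", "kwargs": {
  "series": "-0.7 0 0 0 -1; -2 0 0 0 -1; -4 0 0 0 -1; -6 0 0 0 -1; -8 0 -2 0 -1; -10 0 -5 0 -1; -12 0 -8 0 -1; -12 0 -9 0 -1"
}}

```text
time_s: 18.05
position: [0.5588, -0.1619, 0.301]
tool_rot: [[-0.274, 0.962, 0.002], [0.962, 0.274, -0.001], [-0.002, 0.002, -1.0]]
ft_force: [-0.1, -0.6, -0.6]
grip_width: 0.0002
gripper_force: 0.0
```

Call:
{"fn": "move_arm", "kwargs": {
  "series": "0 0 0 0 -1; 0 0 0 0 -1; 0 0 0 0 -1; 0 0 0 0 -1"
}}

```text
time_s: 18.55
position: [0.5583, -0.1596, 0.2995]
tool_rot: [[-0.277, 0.961, -0.001], [0.961, 0.277, 0.0], [0.001, -0.001, -1.0]]
ft_force: [0.2, -0.2, -0.3]
grip_width: -0.0001
gripper_force: 0.0
```

```bash
python3 -c "
from h import *
look('s7','scene',(130,280,210,390))
for n in ('stand','flyweight_a_edge','encoder_disc','switch_cam','spring_a'): print(n,[(np.round(d['point'],3).tolist(),round(d['score'],2)) for c in ('scene','side') for d in spotter.mark_of(n,c)])"
```

```text
side flyweight_b_edge [([0.519, -0.027, 0.225], 0.85)]
scene flyweight_b_edge [([0.52, -0.031, 0.225], 0.65)]
side shaft_top [([0.514, -0.002, 0.222], 0.67)]
scene shaft_top [([0.509, -0.004, 0.222], 0.78)]
18.9 [ 0.55834928 -0.15990132  0.29993022] [ 0.07354742 -0.25074769 -0.51757669]
stand [([0.51, -0.001, 0.005], 0.84), ([0.518, -0.001, 0.003], 0.95)]
flyweight_a_edge [([0.509, 0.023, 0.224], 0.89), ([0.506, 0.028, 0.226], 0.96)]
encoder_disc [([0.575, -0.16, -0.001], 0.75), ([0.578, -0.16, 0.0], 0.82)]
switch_cam [([0.44, 0.148, -0.001], 0.77), ([0.438, 0.145, 0.0], 0.93)]
spring_a [([0.399, -0.082, -0.002], 0.6), ([0.354, 0.016, 0.001], 0.51), ([0.4, -0.082, 0.003], 0.45)]
```

View pics/s7.png

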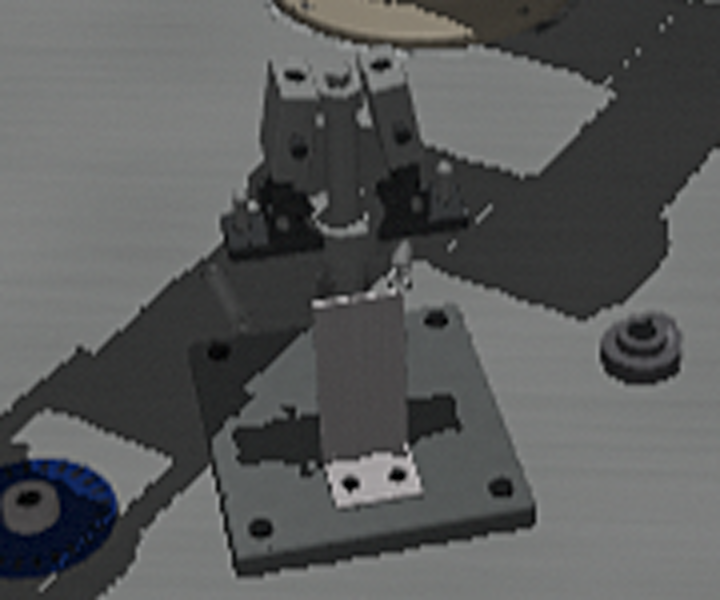

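Both flyweights, at (295, 110) and (385, 100) px, lean in against the collar. The stand, disc, cam and springs have not moved, and the robot is clear of everything.

```bash
python3 -c "
from h import *
print(order.close_job())"
```

```text
the job is handed in; nothing more can be done
None
```

I pushed both flyweights home against the stop collar and handed the job in after about 19 of the 48 s; in the last pictures the stand, disc, cam and springs had not visibly moved, and the hand-in gave back no verdict.

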